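# Zero the colony counter and register a count on the dish

### The job

Register a colony on the colony counter by pressing with your fingertips only: first switch the counter on by pressing the raised, green-marked end of its rocker all the way down, then press the red zero key fully down and let it come back up, then press gently down on the lid of the petri dish on the round stage until the stage is fully down, and let it rise again. The counter must already be on whenever the red key or the dish is pressed. Do not press the yellow or blue keys, do not lift the dish or slide it off its place, and leave the bottle, the pot and the spare dish where they are.

Things in the scene. Friction and masses are not known exactly. Their poses are not given: they have to be found in the camera images.
- console: White colony counter with a blue foot band, fixed on the bench: a flat box 200 (x) x 310 (y) x 50 high; origin under its middle, z up, its top face 50 above the bench. On the top: round sprung stage with the dish at (0, +85); rocker with its pivot at (48, -85); three round keys in a row at x = -47, y = -23, -73 and -123, in any order of colour. All offsets in mm in this body's axes. The whole counter stands in a different place and yaw each time.
- rocker (a joint): Black rocker switch, a flat plate 56 long (counter's x) x 34 wide x 6 thick, its pivot 62 above the bench. 0 = off: the end towards the counter's -x, with a green bar across it, is raised by 0.2 rad. 0.4 rad = fully on: that end fully down by as much; above 0.32 counts as on. It may start up to 0.06 rad from off. It stays where it is left and needs about 1 to 5 N near the marked end.
- rocker_on_end (a point): Point on the top face of the rocker, on the green bar, 20 mm from the pivot towards the marked end; when off it is about 69 above the bench and it sinks by about 8 mm in switching on.
- key_red (a joint): Travel of the red zero key (round cap 28 mm across in a black collar 44 mm across): 0 = up, 0.006 m = fully down; above 0.0045 counts as pressed. It springs back; starts to move at about 1.2 N, fully down at 4 N.
- key_red_top (a point): Centre of the top of the red key's cap, 18 mm above the counter's top (68 above the bench) when up; moves down with the cap. The collar's top is 12 mm above the counter's top.
- key_yellow (a joint): Travel of the yellow key, same make as the red one; not to be pressed.
- key_yellow_top (a point): Centre of the top of the yellow key's cap.
- key_blue (a joint): Travel of the blue key, same make as the red one; not to be pressed.
- key_blue_top (a point): Centre of the top of the blue key's cap.
- stage (a joint): Travel of the round aluminium sensing stage (108 mm across) under the dish: 0 = up, 0.006 m = fully down; above 0.004 counts as pressed. It springs back; pressing on the dish starts to move it at 1.5 to 2 N and has it fully down at about 4.5 N.
- stage_middle (a point): Fixed point on the counter at the centre of the stage's upper face when up, 66 above the bench.
- dish: Closed petri dish with orange agar, 90 mm across and 15 high, loose on the stage between four small black lugs; origin at the centre of its underside, z up. About 60 g.
- dish_lid (a point): Centre of the top of that dish's lid, 81 above the bench with the stage up.
- spare_dish: Bystander: closed petri dish with red agar, 90 mm across, 15 high, loose on the bench beyond the counter's +y side; origin under its centre.
- stain_bottle: Bystander: small amber bottle with a white cap, 28 mm across, 50 high, loose, standing on the counter's top (top of cap 100 above the bench) between display and rocker; origin under its centre.
- blue_pot: Bystander: empty blue ceramic pot, 68 mm across, 60 high, loose on the bench beside the counter's -y side; origin under its centre.
Mind the look-alikes: they are no part of the job. What is shaped like the dish but grey, purple or turquoise is not meant.

How it is judged:
By the outcome, as a careful person would: the job done as asked, in the order asked, and still so for the second after the job is handed in, with the robot touching nothing.
It also fails if it takes over 38 s, if anything falls off the work surface, if the arm or the gripper's body presses on something with over 40 N, if the wrist force passes 120 N, or if a joint passes its speed limit or range.

### The arm

A 6-joint arm with a two-finger parallel gripper is mounted at the origin on the work surface. World frame = base frame: x ahead of the robot, y to its left, z up, the work surface at z = 0. Lengths are in m, angles in rad, forces in N, time in s.
With the tool pointing down it reaches from about 0.4 to 0.825 m from the base axis. Payload 7 kg.
Tool frame: the origin (TCP) lies at the centre of the arm's flange, where the gripper is bolted on; the fingertips stand 178 mm ahead of it and the grasp point (between the pads) lies arm.tcp_to_grasp ahead of it (arm.tcp_to_grasp is the distance from the TCP to the grasp point, in m); z points along the fingers, y is the direction in which the jaws open and shut (so a half turn about z gives the same grasp; the last joint's range is limited). The gripper opens to 88 mm and grips with 3 to 60 N. Pads are 19 mm wide; open, the fingers measure 130 mm over their backs; the gripper's body (78 mm by 193 mm) begins 47 mm behind the grasp point.
Start: joints at [1.539, 0.359, 0.012, 0, -1.224, -0.288], TCP at [0.212, 0.641, 0.405] pointing down, gripper open.
Joint ranges: [-3.07, 3.07], [-1.43, 2.12], [-1.02, 1.25], [-3.03, 1.67], [-3.05, -0], [-3.03, 3.03]. Speed limits (rad/s): [2.39, 2.39, 3.01, 3.14, 3.14, 3.14].

### API

Orientations are given as [roll, pitch, yaw] about the fixed x, y, z axes, in that order (R = Rz(yaw) Ry(pitch) Rx(roll)).
In Python, from station import arm gives the robot as it stands.
- The arm moves only by the tool move_arm, never from a script. Its argument "deltas" is a list of rows, each a list of 6 numbers: the shift along the world's x, y, z in mm, then the turn, a rotation vector about the world's x, y, z in degrees. In form: [[tx, ty, tz, ax, ay, az], ...]. A call has exactly 5 rows; each row shifts and turns the commanded pose from where the row before left it; what a row does not reach is not made up. A row lasts 1/12 s, in which the tool goes at most 41.7 mm and 7.16 degrees, less where a joint would pass 70% of its speed; a pose out of reach is approached as far as the arm can. A call with a gripper value outside its range is refused whole. "claw" is the closure in counts, from 0 (fully open) to 255 (shut), set as the call begins (left out, the last holds). The fingers move at their own pace and stop on an object; "squeeze" is the grip in N (left out, the last holds). Time passes only in rows, so rows that do not move let the fingers close, or fill a call up. It gives the time, the measured TCP pose, the force and the opening at its end, in the units of the state.
- arm.get_state(): the state, without advancing time (a new reading comes with each control period).
- arm.grab_frame(name): name is "scene" or "top"; returns the picture (480x640x3 uint8, red, green, blue); there is no depth.
- arm.calibration(name): a dict with "intrinsics" (3x3 intrinsics, pixels), "T" (4x4, takes a point from camera to world coordinates). Camera axes: x right, y up, looking along -z (the intrinsics and any distortion apply to the point x, -y, -z); pixel columns grow to the right and rows downward; lengths in m; the calibration is good to about 2 mm. A picture is of the moment at which its call begins. calibration takes no time and is no camera call.
- arm.job_done(): hands the job in, once; it reports no verdict.
Trained networks look in the newest picture that a camera, given by its name, has taken for a name from the list of things; names that differ only in an ending like _2 or _b are one class to them, and where a whole thing is asked for, a point or a joint stands for the part that bears it (a point fixed in the world has none). Each returns a list of dicts, best first, with "score" (0 to 1); they miss things now and then, are a little off and sometimes report something else, mostly with a low value. They report only what shows in the picture. A call takes as long as a camera call. They do not tell look-alikes from the thing itself.
- arm.spot_in(thing, camera): "xy" ([column, row] in pixels, amid what is visible of it).
- arm.masks_of(thing, camera): "pixels" (480x640 bool, what is visible of it) and "xy" ([column, row] in pixels, amid what is visible of it).
- arm.spot_point(thing, camera): "xy" ([column, row] in pixels: a listed point, or the origin of a listed thing).
The state is a dict: "t": time; "q": joint angles; "qd": joint speeds; "joint_efforts": joint torques, N m; "eef_pos": TCP position; "ee_rot": TCP orientation; "force": force on the tool from outside, world axes, zero at the start; "moment": the same for the moment, N m; "width": finger opening in m.
Only numpy, scipy, OpenCV 4.12 (cv2) and the standard library are available. Lean on these libraries where they do the work, as an engineer would, in place of code of your own. Each camera call takes 0.05 s, during which the arm holds its last target. There are 200 camera calls.

## Working session

There is one attempt and no reset: what is moved stays moved. The work goes in short steps, Python scripts to look and compute and a tool call to move; the robot and the scene stay as the last step left them, time stands still between calls to the robot, and variables do not carry over. Pictures are saved under pics/ and viewed, about 8 in all and at most 12, crops included, and the job is handed in when it is done.

Besides the shell and the picture viewer there is one more tool, called after "Emit:" as name(argument=value, ...) on one line, values as JSON. move_arm: Moves the arm, as the interface text tells. Its arguments: {"type":"object","properties":{"deltas":{"type":"array","items":{"type":"array","items":{"type":"number"}}},"claw":{"type":"number"},"squeeze":{"type":"number"}},"required":["deltas"]}

```bash
mkdir -p pics
cat > h.py <<'E'
import numpy as np, cv2
from station import arm
def ray(cam,uv,z):
    c=arm.calibration(cam);K=np.array(c["intrinsics"]);T=np.array(c["T"])
    d=np.linalg.inv(K)@[uv[0],uv[1],1]; d=T[:3,:3]@[d[0],-d[1],-d[2]]
    o=T[:3,3]; return o+d*(z-o[2])/d[2]
def save(cam,name):
    im=arm.grab_frame(cam); cv2.imwrite('pics/'+name,im[:,:,::-1]); return im
E
python3 - <<'E'
from h import *
for cam in("top","scene"):
    save(cam,cam+'1.png'); c=arm.calibration(cam); print(cam,{k:np.round(v,3).tolist() for k,v in c.items()})
    for n,z in [("key_red_top",.068),("key_yellow_top",.068),("key_blue_top",.068),("rocker_on_end",.069),("dish_lid",.081),("stage_middle",.066),("console",0)]:
        for r in arm.spot_point(n,cam)[:3]: print(cam,n,round(r["score"],2),np.round(r["xy"]),np.round(ray(cam,r["xy"],z),4))
s=arm.get_state();print(s["t"],s["eef_pos"],s["ee_rot"],s["width"],s["force"],arm.tcp_to_grasp)
E
```

```text
top {'intrinsics': [[489.544, 0.0, 321.189], [0.0, 489.544, 242.157], [0.0, 0.0, 1.0]], 'T': [[-0.005, 0.992, -0.129, 0.407], [-0.999, -0.009, -0.031, 0.023], [-0.032, 0.129, 0.991, 1.1], [0.0, 0.0, 0.0, 1.0]]}
top key_yellow_top 0.63 [320. 214.] [0.6025 0.0584 0.068 ]
top key_yellow_top 0.52 [361. 266.] [ 0.4901 -0.0292  0.068 ]
top key_yellow_top 0.25 [435. 258.] [ 0.504  -0.1838  0.068 ]
top key_blue_top 0.63 [340. 269.] [0.4837 0.0161 0.068 ]
top rocker_on_end 0.76 [368. 230.] [ 0.5648 -0.0433  0.069 ]
top dish_lid 0.92 [271. 169.] [0.6994 0.1616 0.081 ]
top dish_lid 0.89 [247. 345.] [0.327  0.2081 0.081 ]
top dish_lid 0.76 [288. 249.] [0.5258 0.1252 0.081 ]
top console 0.67 [328. 249.] [0.5338 0.0431 0.    ]
scene {'intrinsics': [[603.405, 0.0, 319.594], [0.0, 603.405, 232.276], [0.0, 0.0, 1.0]], 'T': [[0.291, -0.637, 0.713, 1.236], [0.957, 0.202, -0.21, -0.187], [-0.01, 0.744, 0.669, 0.773], [0.0, 0.0, 0.0, 1.0]]}
scene key_red_top 0.47 [251. 243.] [ 0.4734 -0.0855  0.068 ]
scene key_yellow_top 0.52 [286. 234.] [ 0.4701 -0.0229  0.068 ]
scene key_blue_top 0.43 [313. 234.] [0.4853 0.0219 0.068 ]
scene rocker_on_end 0.94 [293. 274.] [ 0.5684 -0.037   0.069 ]
scene dish_lid 0.91 [380. 232.] [0.5289 0.1291 0.081 ]
scene dish_lid 0.86 [308. 204.] [0.4177 0.0323 0.081 ]
scene dish_lid 0.73 [448. 335.] [0.7645 0.1412 0.081 ]
scene console 0.76 [334. 276.] [0.5297 0.0469 0.    ]
0.8 [0.21220191 0.64074836 0.4046899 ] [-3.14155803e+00  2.85384013e-05 -3.19814226e-01] 0.08736631719542012 [-0.21882947  0.1790826   0.09883757] 0.1593
```

View pics/top1.png

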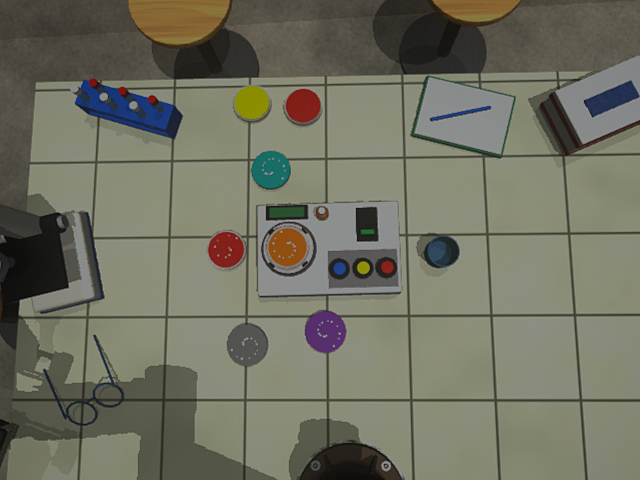

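View pics/scene1.png

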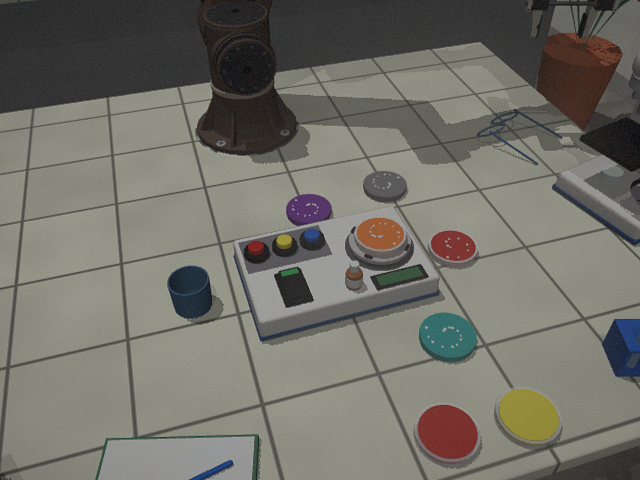

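The top view shows the orange dish on the stage at (288,247). The keys are blue (340,268), yellow (363,268) and red (387,267), and the rocker's green bar is at (368,231). The bottle is at (321,213) and the pot at (441,251).

Look-alikes in the top view: red spare dish (227,250), turquoise (271,170), purple (325,331), grey (247,344), and the red and yellow lids at (303,106) and (252,103). I choose the orange dish and the red key on the counter. Next I'll refine by colour and fit the counter's pose.

```bash
cat > fit.py <<'E'
from h import *
from scipy.optimize import least_squares
M={"red":(-47,-123,68),"yellow":(-47,-73,68),"blue":(-47,-23,68),"green":(28,-85,69),"dish":(0,85,81)}
R={"red":[(0,8),(172,180)],"yellow":[(24,34)],"blue":[(105,125)],"green":[(50,75)],"dish":[(8,18)]}
A={"top":{"red":(387,267),"yellow":(363,268),"blue":(340,268),"green":(368,231),"dish":(288,247)},
   "scene":{"red":(257,247),"yellow":(285,242),"blue":(313,236),"green":(291,272),"dish":(380,234)}}
def proj(cam,P):
    c=arm.calibration(cam);T=np.linalg.inv(c["T"]);p=T[:3,:3]@P+T[:3,3]
    q=np.array(c["intrinsics"])@[p[0],-p[1],-p[2]];return q[:2]/q[2]
obs=[]
for cam in A:
    im=cv2.imread(f'pics/{cam}1.png');h=cv2.cvtColor(im,cv2.COLOR_BGR2HSV)
    for n,(u,v) in A[cam].items():
        r=30 if n=="dish" else 12
        m=np.zeros(h.shape[:2],bool)
        for lo,hi in R[n]: m|=(h[...,0]>=lo)&(h[...,0]<=hi)
        m&=(h[...,1]>110)&(h[...,2]>50)
        w=np.zeros_like(m);w[v-r:v+r+1,u-r:u+r+1]=1
        k,l,st,ce=cv2.connectedComponentsWithStats((m&w).astype(np.uint8))
        if k<2: print(cam,n,"none");continue
        i=1+np.argmax(st[1:,4]);obs.append((cam,n,ce[i]));print(cam,n,st[i,4],ce[i].round(1))
def W(p,o): 
    c,s=np.cos(p[2]),np.sin(p[2]);o=np.array(o)/1e3
    return np.array([p[0]+c*o[0]-s*o[1],p[1]+s*o[0]+c*o[1],o[2]])
def res(p,cams): return np.concatenate([proj(c,W(p,M[n]))-x for c,n,x in obs if c in cams])
for cams in(["top"],["scene"],["top","scene"]):
    f=least_squares(res,[.53,.04,0],args=(cams,),loss="soft_l1");print(cams,f.x.round(4),f.fun.round(1))
p=f.x
for n,o in {**M,"rockpiv":(48,-85,62)}.items(): print(n,W(p,o).round(4))
t=cv2.imread('pics/top1.png')[180:320,190:480];cv2.imwrite('pics/crop.png',cv2.resize(t,None,fx=2.7,fy=2.7,interpolation=3))
E
python3 fit.py
```

```text
top red 145 [386.7 266.6]
top yellow 148 [362.8 267.3]
top blue 139 [339. 268.]
top green 66 [367.3 231.1]
top dish 1084 [287.2 246.8]
scene red 199 [255.5 247.8]
scene yellow 165 [283.8 240.8]
scene blue 165 [311.2 234.8]
scene green 87 [289.  271.7]
scene dish 1085 [379.9 233.1]
['top'] [0.5323 0.0417 0.0236] [-0.  -0.2  0.1 -0.1  0.2 -0.1 -0.1  0.6 -0.1 -0.1]
['scene'] [0.5317 0.0429 0.0214] [-0.1 -0.3 -0.   0.3  0.3 -0.   0.   0.1 -0.1 -0.1]
['top', 'scene'] [0.5321 0.0424 0.0225] [-0.4 -0.  -0.2 -0.  -0.2 -0.  -0.4  0.8 -0.4 -0.  -0.3 -0.  -0.3  0.5
  0.   0.2 -0.2  0.4 -0.3  0.1]
red [ 0.4878 -0.0817  0.068 ]
yellow [ 0.4867 -0.0317  0.068 ]
blue [0.4856 0.0183 0.068 ]
green [ 0.562 -0.042  0.069]
dish [0.5302 0.1273 0.081 ]
rockpiv [ 0.582  -0.0415  0.062 ]
```

View pics/crop.png

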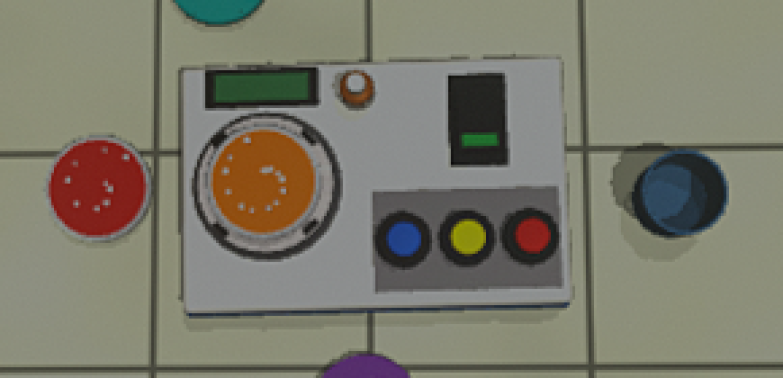

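The crop confirms the targets: the two cameras' fits agree to about 1 mm. I'm moving with closed fingers to above the rocker's marked end.

Emit:
move_arm(deltas=[[17.3,-34.1,0,0,0,3.92],[17.3,-34.1,0,0,0,3.92],[17.3,-34.1,0,0,0,3.92],[17.3,-34.1,0,0,0,3.92],[17.3,-34.1,0,0,0,3.92]], claw=255)

```text
t: 1.22
eef_pos: [0.2992, 0.4686, 0.4047]
ee_rot: [-3.141, -0.0, 0.026]
force: [0.7, -0.5, 0.9]
width: 0.0599
```

Emit:
move_arm(deltas=[[17.3,-34.1,0,0,0,0],[17.3,-34.1,0,0,0,0],[17.3,-34.1,0,0,0,0],[17.3,-34.1,0,0,0,0],[17.3,-34.1,0,0,0,0]])

```text
t: 1.63
eef_pos: [0.3856, 0.2979, 0.4051]
ee_rot: [-3.141, -0.001, 0.023]
force: [1.5, 0.9, 0.3]
width: 0.0268
```

Emit:
move_arm(deltas=[[17.3,-34.1,0,0,0,0],[17.3,-34.1,0,0,0,0],[17.3,-34.1,0,0,0,0],[17.3,-34.1,0,0,0,0],[17.3,-34.1,0,0,0,0]])

```text
t: 2.05
eef_pos: [0.4721, 0.1274, 0.4052]
ee_rot: [-3.141, -0.001, 0.023]
force: [0.2, 1.2, -0.6]
width: 0.0005
```

Emit:
move_arm(deltas=[[17.3,-34.1,-10,0,0,0],[17.3,-34.1,-15,0,0,0],[17.3,-34.1,-15,0,0,0],[17.3,-34.1,-15,0,0,0],[17.3,-34.1,-15,0,0,0]])

```text
t: 2.47
eef_pos: [0.5588, -0.0432, 0.3344]
ee_rot: [-3.141, -0.001, 0.022]
force: [1.7, 0.9, 0.5]
width: 0.0004
```

Emit:
move_arm(deltas=[[-0.5,1,-20,0,0,0],[0,0,-20,0,0,0],[0,0,-20,0,0,0],[0,0,-10,0,0,0],[0,0,-6,0,0,0]])

```text
t: 2.88
eef_pos: [0.5574, -0.0404, 0.2573]
ee_rot: [3.141, 0.002, 0.022]
force: [0.0, 0.3, -0.2]
width: 0.0003
```

Run:
```python
from h import *
i=save("scene","s2.png");j=save("top","t2.png")
a=cv2.resize(i[190:340,200:400],(800,600),interpolation=2)
cv2.imwrite('pics/c2.png',a[:,:,::-1]);s=arm.get_state();print(s["eef_pos"],s["force"])
```

```text
[ 0.55765945 -0.04010092  0.25823997] [-0.03514625 -0.10414451 -0.81296616]
```

View pics/c2.png

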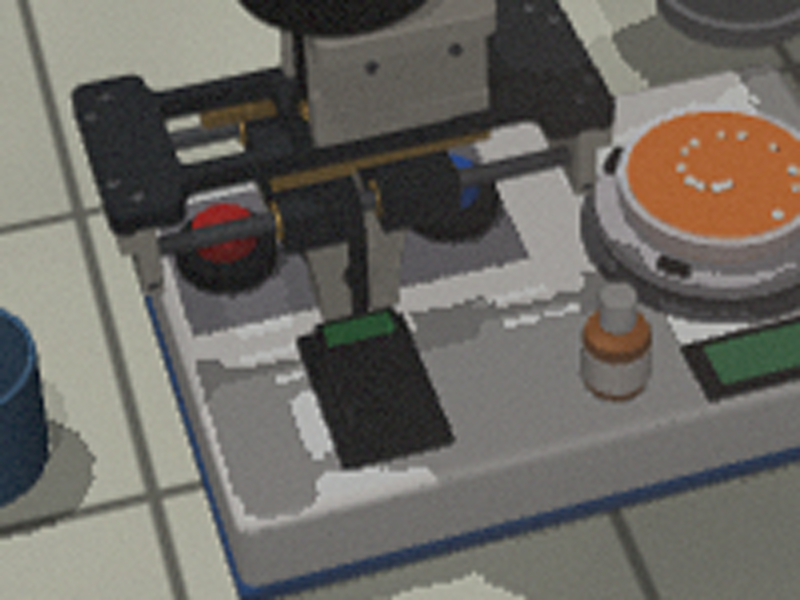

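The crop shows the closed tips just above the rocker's green bar (360,328), with the bottle and the red key clear. I'm pressing down slowly.

Emit:
move_arm(deltas=[[2,-1,-3,0,0,0],[0,0,-3,0,0,0],[0,0,-2,0,0,0],[0,0,-2,0,0,0],[0,0,-2,0,0,0]])

```text
t: 3.4
eef_pos: [0.5597, -0.0411, 0.247]
ee_rot: [-3.141, -0.001, 0.022]
force: [-2.3, -0.0, 1.5]
width: 0.0003
```

Emit:
move_arm(deltas=[[0,0,-1,0,0,0],[0,0,-1,0,0,0],[0,0,-1,0,0,0],[0,0,-1,0,0,0],[0,0,0,0,0,0]])

```text
t: 3.82
eef_pos: [0.5596, -0.0413, 0.2425]
ee_rot: [3.142, 0.0, 0.022]
force: [-0.5, -0.2, 1.3]
width: 0.0004
```

Emit:
move_arm(deltas=[[0,0,-1,0,0,0],[0,0,-1,0,0,0],[0,0,0,0,0,0],[0,0,0,0,0,0],[0,0,0,0,0,0]])

```text
t: 4.23
eef_pos: [0.5597, -0.0413, 0.2406]
ee_rot: [3.142, 0.0, 0.022]
force: [-1.2, -0.4, 0.5]
width: 0.0006
```

Emit:
move_arm(deltas=[[0,0,-1,0,0,0],[0,0,0,0,0,0],[0,0,0,0,0,0],[0,0,0,0,0,0],[0,0,0,0,0,0]])

```text
t: 4.65
eef_pos: [0.5597, -0.0413, 0.2402]
ee_rot: [3.141, -0.0, 0.022]
force: [-3.6, -0.1, 6.4]
width: 0.0007
```

Emit:
move_arm(deltas=[[0,0,-1,0,0,0],[0,0,0,0,0,0],[0,0,0,0,0,0],[0,0,0,0,0,0],[0,0,0,0,0,0]])

```text
t: 5.07
eef_pos: [0.5597, -0.0413, 0.2399]
ee_rot: [3.141, -0.001, 0.023]
force: [-6.4, 1.4, 13.5]
width: 0.0004
```

Emit:
move_arm(deltas=[[0,0,5,0,0,0],[0,0,15,0,0,0],[0,0,20,0,0,0],[0,0,10,0,0,0],[0,0,0,0,0,0]])

```text
t: 5.48
eef_pos: [0.5607, -0.0411, 0.2912]
ee_rot: [-3.141, -0.005, 0.023]
force: [1.1, 0.2, -0.4]
width: 0.0006
```

Run:
```python
from h import *
i=save("scene","s3.png")
a=cv2.resize(i[190:340,200:400],(800,600),interpolation=2)
cv2.imwrite('pics/c3.png',a[:,:,::-1]);s=arm.get_state();print(s["eef_pos"],s["force"])
```

```text
[ 0.56020953 -0.04111022  0.28978537] [-0.17380412  0.4107073  -0.47913325]
```

View pics/c3.png

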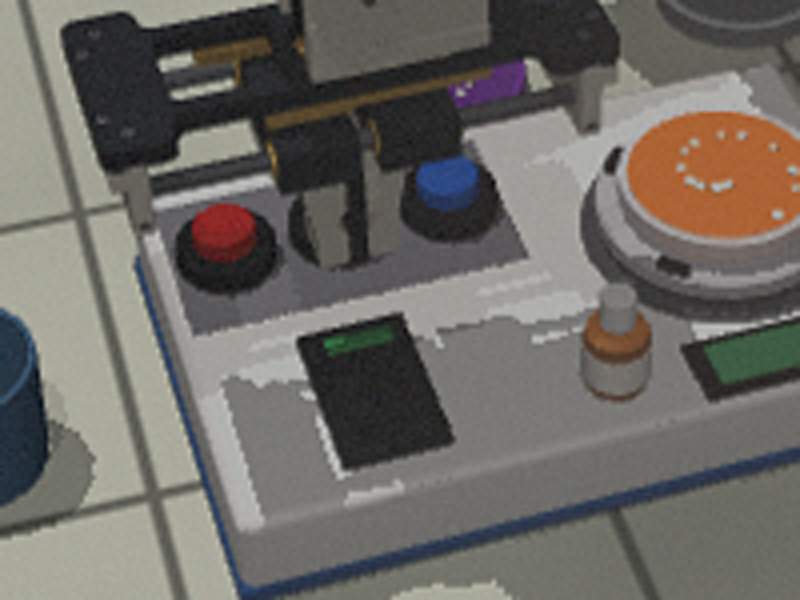

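The rocker's bar has dropped from (360,328) to (360,342), and I felt a hard stop at 13 N, so the counter is on. Next is the red key.

Emit:
move_arm(deltas=[[-20,-12,0,0,0,0],[-22,-12,0,0,0,0],[-20,-11,0,0,0,0],[-10.4,-5.6,0,0,0,0],[0,0,-15,0,0,0]])

```text
t: 5.95
eef_pos: [0.486, -0.0827, 0.2751]
ee_rot: [-3.141, -0.003, 0.022]
force: [0.8, -0.3, -0.6]
width: 0.0006
```

Emit:
move_arm(deltas=[[0,0,-12,0,0,0],[0,0,-6,0,0,0],[0,0,-4,0,0,0],[0,0,-2,0,0,0],[0,0,-1,0,0,0]])

```text
t: 6.37
eef_pos: [0.4873, -0.0818, 0.2484]
ee_rot: [3.141, 0.001, 0.022]
force: [-1.5, 0.5, 2.1]
width: 0.0004
```

Emit:
move_arm(deltas=[[0,0,-2,0,0,0],[0,0,-2,0,0,0],[0,0,-1.5,0,0,0],[0,0,-1,0,0,0],[0,0,0,0,0,0]])

```text
t: 6.78
eef_pos: [0.4874, -0.0818, 0.244]
ee_rot: [3.141, -0.001, 0.023]
force: [-9.0, 1.9, 22.5]
width: 0.0002
```

Emit:
move_arm(deltas=[[0,0,-1,0,0,0],[0,0,-0.5,0,0,0],[0,0,0,0,0,0],[0,0,0,0,0,0],[0,0,0,0,0,0]])

```text
t: 7.2
eef_pos: [0.4873, -0.0818, 0.2437]
ee_rot: [3.141, -0.002, 0.024]
force: [-14.2, 4.8, 35.6]
width: 0.0001
```

Run:
```python
from h import *
i=save("scene","s4.png");s=arm.get_state();print(s["eef_pos"],s["force"],s["moment"],s["ee_rot"])
a=cv2.resize(i[190:320,190:350],(800,600),interpolation=2)
cv2.imwrite('pics/c4.png',a[:,:,::-1])
```

```text
[ 0.48738364 -0.08183257  0.24368654] [-13.79363037   3.53842229  36.05382943] [ 1.54762522  5.15640564 -0.01088842] [ 3.14113511e+00 -1.73407877e-03  2.34730004e-02]
```

View pics/c4.png

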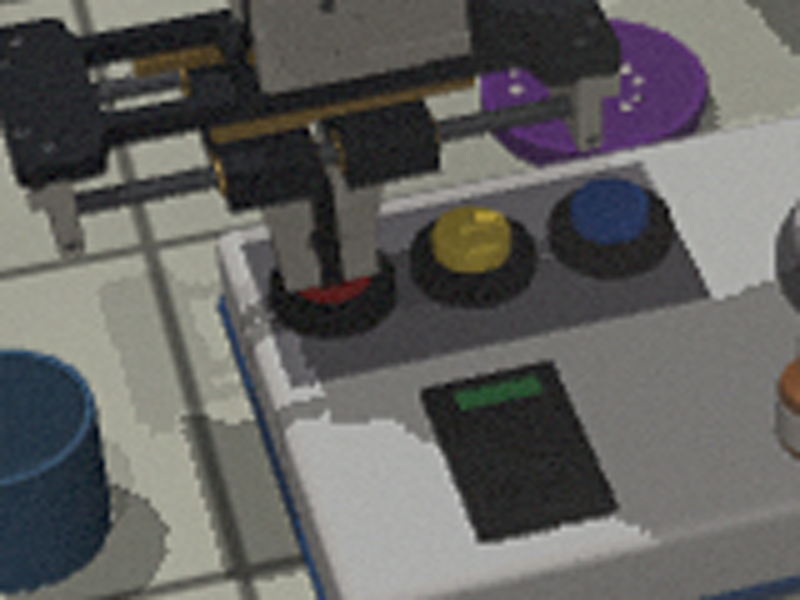

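The crop shows the tips on the red key with a red crescent at about (335,292), and the cap looks nearly flush. The hard stop came about 2–4 mm higher than expected, so I'll measure the release curve to get the actual cap travel.

Emit:
move_arm(deltas=[[0,0,2.5,0,0,0],[0,0,0,0,0,0],[0,0,0,0,0,0],[0,0,0,0,0,0],[0,0,0,0,0,0]])

```text
t: 7.67
eef_pos: [0.4875, -0.0818, 0.2442]
ee_rot: [3.142, -0.001, 0.023]
force: [-4.3, 0.0, 12.6]
width: 0.0003
```

Emit:
move_arm(deltas=[[0,0,1,0,0,0],[0,0,0,0,0,0],[0,0,0,0,0,0],[0,0,0,0,0,0],[0,0,0,0,0,0]])

```text
t: 8.08
eef_pos: [0.4875, -0.0818, 0.2444]
ee_rot: [3.142, -0.001, 0.022]
force: [-1.7, -0.2, 5.4]
width: 0.0004
```

Emit:
move_arm(deltas=[[0,0,1,0,0,0],[0,0,0,0,0,0],[0,0,0,0,0,0],[0,0,0,0,0,0],[0,0,0,0,0,0]])

```text
t: 8.5
eef_pos: [0.4875, -0.0818, 0.2452]
ee_rot: [-3.142, -0.001, 0.022]
force: [0.2, 0.5, 3.7]
width: 0.0003
```

Emit:
move_arm(deltas=[[0,0,2,0,0,0],[0,0,0,0,0,0],[0,0,0,0,0,0],[0,0,0,0,0,0],[0,0,0,0,0,0]])

```text
t: 8.92
eef_pos: [0.4875, -0.0818, 0.2472]
ee_rot: [-3.142, -0.001, 0.022]
force: [1.2, 0.0, 2.7]
width: 0.0005
```

Emit:
move_arm(deltas=[[0,0,2,0,0,0],[0,0,0,0,0,0],[0,0,0,0,0,0],[0,0,0,0,0,0],[0,0,0,0,0,0]])

```text
t: 9.33
eef_pos: [0.4874, -0.0818, 0.2491]
ee_rot: [-3.142, -0.0, 0.022]
force: [2.2, -0.7, 1.9]
width: 0.0005
```

The spring region runs from about 0.2445 (4 N) to 0.250, so the red key went fully down. I'm lifting clear and then checking the rocker angle numerically.

Emit:
move_arm(deltas=[[0,0,5,0,0,0],[0,0,10,0,0,0],[0,0,15,0,0,0],[0,0,15,0,0,0],[0,0,10,0,0,0]])

```text
t: 9.75
eef_pos: [0.4871, -0.0819, 0.3053]
ee_rot: [3.142, 0.0, 0.022]
force: [0.9, 0.5, -0.2]
width: 0.0004
```

```bash
python3 - <<'E' | tail -20
from h import *
exec(open('fit.py').read().split("obs=[]")[0])
save("scene","s5.png"); print(arm.get_state()["eef_pos"])
p=[.5321,.0424,.0225]
def W(o):
    c,s=np.cos(p[2]),np.sin(p[2]);o=np.array(o)/1e3
    return np.array([p[0]+c*o[0]-s*o[1],p[1]+s*o[0]+c*o[1],o[2]])
for f in("scene1","s3","s5"):
    h=cv2.cvtColor(cv2.imread(f'pics/{f}.png'),cv2.COLOR_BGR2HSV)
    def cen(u,v,r,lo,hi):
        m=((h[...,0]>=lo)&(h[...,0]<=hi)&(h[...,1]>110)&(h[...,2]>50))[v-r:v+r,u-r:u+r]
        y,x=np.nonzero(m);return len(x),(x.mean()+u-r).round(1),(y.mean()+v-r).round(1),y.min()+v-r,y.max()+v-r
    print(f,"green",cen(290,273,12,50,75),"red",cen(257,247,14,0,8))
for a in(-.2,.0,.12,.2,.3): print(a,proj("scene",W((48-20*np.cos(a)-3*np.sin(a),-85,62+3*np.cos(a)-20*np.sin(a)))).round(1))
E
```

```text
[ 0.48769537 -0.08186615  0.3069116 ]
scene1 green (87, np.float64(289.0), np.float64(271.7), np.int64(268), np.int64(276)) red (177, np.float64(255.7), np.float64(247.7), np.int64(241), np.int64(255))
s3 green (36, np.float64(287.8), np.float64(275.0), np.int64(272), np.int64(278)) red (180, np.float64(255.5), np.float64(247.7), np.int64(241), np.int64(255))
s5 green (39, np.float64(288.3), np.float64(274.8), np.int64(272), np.int64(278)) red (161, np.float64(255.6), np.float64(247.6), np.int64(241), np.int64(255))
-0.2 [289.  272.6]
0.0 [288.9 273.9]
0.12 [289.  274.8]
0.2 [289.  275.5]
0.3 [289.1 276.4]
```

The green bar moved 3.2 px against 2.9 px predicted for full travel, so the counter is on. The red key is back up. Now the dish.

Emit:
move_arm(deltas=[[8,35,0,0,0,0],[8,38,0,0,0,0],[8,38,0,0,0,0],[8,38,0,0,0,0],[8,38,0,0,0,0]])

```text
t: 10.22
eef_pos: [0.527, 0.1067, 0.3039]
ee_rot: [3.141, 0.001, 0.022]
force: [1.5, 0.4, 0.1]
width: 0.0005
```

Emit:
move_arm(deltas=[[2.5,22,0,0,0,0],[0,0,-10,0,0,0],[0,0,-15,0,0,0],[0,0,-8,0,0,0],[0,0,-4,0,0,0]])

```text
t: 10.63
eef_pos: [0.529, 0.1266, 0.2653]
ee_rot: [3.14, 0.003, 0.022]
force: [-0.5, -0.4, 1.0]
width: 0.0007
```

Emit:
move_arm(deltas=[[0,0,-2,0,0,0],[0,0,-1,0,0,0],[0,0,-1,0,0,0],[0,0,-1,0,0,0],[0,0,0,0,0,0]])

```text
t: 11.05
eef_pos: [0.5299, 0.127, 0.2625]
ee_rot: [-3.141, -0.001, 0.022]
force: [0.7, -1.0, -0.5]
width: 0.0004
```

Emit:
move_arm(deltas=[[0,0,-1,0,0,0],[0,0,-1,0,0,0],[0,0,0,0,0,0],[0,0,0,0,0,0],[0,0,0,0,0,0]])

```text
t: 11.47
eef_pos: [0.5298, 0.1272, 0.2602]
ee_rot: [-3.142, -0.0, 0.022]
force: [0.4, 0.1, 0.9]
width: 0.0003
```

Emit:
move_arm(deltas=[[0,0,-1,0,0,0],[0,0,-1,0,0,0],[0,0,0,0,0,0],[0,0,0,0,0,0],[0,0,0,0,0,0]])

```text
t: 11.88
eef_pos: [0.5299, 0.1272, 0.2582]
ee_rot: [-3.141, -0.0, 0.022]
force: [0.9, -0.4, 1.7]
width: -0.0
```

Emit:
move_arm(deltas=[[0,0,-1,0,0,0],[0,0,0,0,0,0],[0,0,0,0,0,0],[0,0,0,0,0,0],[0,0,0,0,0,0]])

```text
t: 12.3
eef_pos: [0.5299, 0.1272, 0.2573]
ee_rot: [-3.141, -0.0, 0.022]
force: [0.7, 0.9, 2.9]
width: 0.0005
```

Emit:
move_arm(deltas=[[0,0,-1,0,0,0],[0,0,0,0,0,0],[0,0,0,0,0,0],[0,0,0,0,0,0],[0,0,0,0,0,0]])

```text
t: 12.72
eef_pos: [0.5299, 0.1272, 0.2562]
ee_rot: [-3.141, -0.0, 0.022]
force: [0.1, -0.4, 3.0]
width: 0.0004
```

Emit:
move_arm(deltas=[[0,0,-1,0,0,0],[0,0,0,0,0,0],[0,0,0,0,0,0],[0,0,0,0,0,0],[0,0,0,0,0,0]])

```text
t: 13.13
eef_pos: [0.5299, 0.1272, 0.2552]
ee_rot: [-3.141, -0.0, 0.022]
force: [1.1, 1.3, 3.5]
width: 0.0003
```

Emit:
move_arm(deltas=[[0,0,-1,0,0,0],[0,0,0,0,0,0],[0,0,0,0,0,0],[0,0,0,0,0,0],[0,0,0,0,0,0]])

```text
t: 13.55
eef_pos: [0.5299, 0.1272, 0.2542]
ee_rot: [-3.141, -0.0, 0.022]
force: [0.6, 1.1, 3.4]
width: 0.0007
```

Emit:
move_arm(deltas=[[0,0,-1,0,0,0],[0,0,0,0,0,0],[0,0,0,0,0,0],[0,0,0,0,0,0],[0,0,0,0,0,0]])

```text
t: 13.97
eef_pos: [0.5299, 0.1272, 0.2534]
ee_rot: [-3.142, -0.0, 0.022]
force: [0.0, 0.9, 6.1]
width: 0.0001
```

Emit:
move_arm(deltas=[[0,0,-0.7,0,0,0],[0,0,0,0,0,0],[0,0,0,0,0,0],[0,0,0,0,0,0],[0,0,0,0,0,0]])

```text
t: 14.38
eef_pos: [0.5299, 0.1272, 0.2533]
ee_rot: [-3.141, -0.001, 0.023]
force: [-1.9, 0.8, 12.8]
width: 0.0005
```

The stage hit its hard stop at 0.2533 with about 6–13 N. I'm lifting gently, then clear.

Emit:
move_arm(deltas=[[0,0,1.5,0,0,0],[0,0,2,0,0,0],[0,0,2,0,0,0],[0,0,2,0,0,0],[0,0,3,0,0,0]])

```text
t: 14.8
eef_pos: [0.5292, 0.1268, 0.2624]
ee_rot: [3.141, 0.002, 0.022]
force: [0.8, -0.3, 0.1]
width: 0.0002
```

Emit:
move_arm(deltas=[[0,0,10,0,0,0],[0,0,20,0,0,0],[0,0,30,0,0,0],[0,0,30,0,0,0],[0,0,20,0,0,0]])

```text
t: 15.22
eef_pos: [0.5298, 0.127, 0.3762]
ee_rot: [-3.141, -0.002, 0.023]
force: [0.4, 1.0, 0.5]
width: 0.0005
```

Emit:
move_arm(deltas=[[-20,30,10,0,0,0],[-20,35,0,0,0,0],[-20,35,0,0,0,0],[-20,35,0,0,0,0],[-10,20,0,0,0,0]])

```text
t: 15.63
eef_pos: [0.4378, 0.2841, 0.3837]
ee_rot: [-3.141, 0.0, 0.023]
force: [0.6, -0.6, -0.2]
width: 0.0003
```

Run:
```python
from h import *
i=save("scene","s6.png");save("top","t6.png");s=arm.get_state();print(s["t"],s["eef_pos"],s["force"])
a=cv2.resize(i[170:350,180:500],(800,450),interpolation=2)
b=cv2.imread('pics/scene1.png')[170:350,180:500]
cv2.imwrite('pics/c6.png',a[:,:,::-1])
for f in("scene1","s6"):
    im=cv2.cvtColor(cv2.imread(f'pics/{f}.png'),cv2.COLOR_BGR2HSV)
    def cen(u,v,r,lo,hi,sm=110):
        m=((im[...,0]>=lo)&(im[...,0]<=hi)&(im[...,1]>sm)&(im[...,2]>50))[v-r:v+r,u-r:u+r]
        y,x=np.nonzero(m);return len(x),(x.mean()+u-r).round(1),(y.mean()+v-r).round(1)
    print(f,"green",cen(290,273,12,50,75),"dish",cen(380,234,32,8,18),"red",cen(257,247,14,0,8),"yel",cen(285,242,13,24,34),"blue",cen(313,236,13,105,125))
```

```text
15.7333 [0.43823507 0.28447148 0.38352302] [-0.30091626  0.77106093 -0.36230871]
scene1 green (87, np.float64(289.0), np.float64(271.7)) dish (1085, np.float64(379.9), np.float64(233.1)) red (177, np.float64(255.7), np.float64(247.7)) yel (165, np.float64(283.8), np.float64(240.8)) blue (165, np.float64(311.2), np.float64(234.8))
s6 green (59, np.float64(288.9), np.float64(274.7)) dish (1087, np.float64(379.8), np.float64(233.1)) red (174, np.float64(255.4), np.float64(247.6)) yel (159, np.float64(283.7), np.float64(240.7)) blue (165, np.float64(311.2), np.float64(234.9))
```

View pics/c6.png

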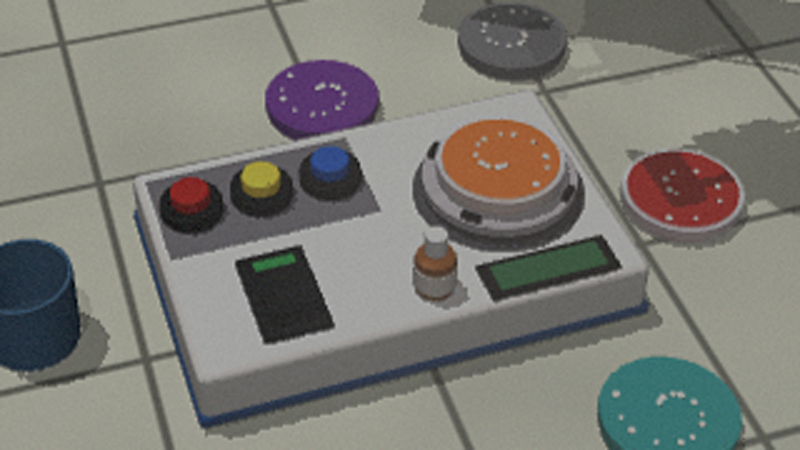

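The final view shows the rocker's marked end down (272,262), all three keys up and the orange dish in place (502,160). The bottle (435,268), pot and spare dish look undisturbed.

```bash
python3 -c "
from station import arm
print(arm.job_done())"
```

```text
the job is handed in; nothing more can be done
None
```

I switched the counter on, pressed and released the red key, then pressed the dish until the stage was fully down and let it rise. The job was handed in at about 15.8 s of the 38 s allowed.

- **Rocker:** I pressed it to a hard stop at about 13 N. Its green bar moved 3.0 px in the scene view, against 2.9 px predicted for full travel.
- **Red key:** It went down to its hard stop and came back up. The tips met the key about 4 mm higher than the rocker contact suggested. I checked the force while releasing, and it matched the full 6 mm of spring travel.
- **Red key force:** That press reached about 36 N at the wrist, more than intended. It was fingertip contact and below the 120 N wrist limit.
- **Dish:** The stage reached its hard stop after about 6–7 mm, at 6–13 N, and rose again. The dish is within 0.1 px of where it started.
- **Everything else:** The yellow and blue keys are up and unmoved. The bottle, pot and spare dish look undisturbed in the last picture; I did not measure them. The robot was clear of everything at hand-in.

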